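# Weigh the tall vial from the tilt bin

### The job

Tip the grey bin forward on its hinge by its pull tab, as far as it goes, then pick the tall stoppered vial out of its back row and stand it upright on the round pan of the bench balance, and let go. Leave the short vial and the small jar in the bin, and do not shift the stack of dishes on the bench; the bin may stay tipped.

Things in the scene. Friction and masses are not known exactly. Their poses are not given: they have to be found in the camera images.
- bin (a joint): Tilt of the grey plastic bin, rad: 0 upright, growing as its top tips forward (to its tab side); stop at 0.45 (26 degrees). Friction hinge: stays where it is left; about 6 N at the tab moves it. A fixed clear roof 155 to 159 mm above the bench covers the bin's back row (from 60 mm behind the hinge) while it is upright; tipped fully, the vials' upper ends are out from under it.
- bin_hinge (a point): Middle of the hinge line, at the bin's lower front edge, 16 mm above the bench. Axes turn with the bin: x from its front to its back, y along the hinge, z up its front wall. In them the bin spans x 0 to 90, y -69 to 69 mm; floor top z 4, walls to z 40, front wall to z 55 mm. Pockets 31 mm wide centred at y -45 and 45: front x 29, back x 70 mm; the middle (y -25 to 25) is empty.
- bin_tab (a point): Middle of the top edge of the bin's pull tab, a plate in the middle of the front wall: 8 mm thick (along the bin's x), 50 mm wide (along y), rising 70 mm above the front wall; its top edge is 125 mm from the hinge along the bin's z, and its mid-plane 4 mm behind the hinge. 42 mm of free room behind it. Axes as bin_hinge.
- tall_vial_mid (a point): Centre of the tall vial: upright glass cylinder, 28 mm across, 100 mm long, its top 22 mm a cream stopper, brown foot; one of the two back pockets of the bin, either side. z along its axis to the stopper. About 60 g. Its foot stays under the roof: draw it out along its axis, not straight up.
- short_vial_mid (a point): Centre of the short vial, in the other back pocket: same look, 28 mm across, 58 mm long. Stays in the bin.
- jar_mid (a point): Centre of the small amber jar with white cap in a front pocket, 29 mm across, 40 mm high. Stays in the bin.
- pan (a point): Centre of the upper face of the balance's round steel pan, 120 mm across, 62 mm above the bench, fixed and level. The white balance body is 200 x 170 mm and lies below it.
- dishes: Stack of three shallow round lab dishes on the bench, 90 mm across, 36 mm high; origin under its centre. Not to be moved.
There are look-alikes about, which are no part of the job. Several things look just like the part that bears bin: the one meant starts farthest to the robot's right.

How it is judged:
On the way:
1. the bin is tipped well forward, with the tall vial still in it (value of joint bin above 0.33 rad and z of tall_vial_mid in the frame of bin_hinge below 0.07 m and distance between tall_vial_mid and bin_hinge below 0.13 m), for 0.2 s.
At the end, for the whole second after the job is handed in: the tall vial stands upright (within 8 degrees) and still, wholly on the balance's pan (its axis within 46 mm of the pan's centre), released; the short vial and the jar are still down in the bin, the dishes are where they were (within 20 mm) (horizontal distance between tall_vial_mid and pan below 0.046 m and z of tall_vial_mid in the frame of pan between 0.045 and 0.055 m and angle between tall_vial_mid's own z axis and vertical below 0.15 rad and z of short_vial_mid in the frame of bin_hinge below 0.055 m and distance between each of short_vial_mid, jar_mid and bin_hinge below 0.13 m and z of jar_mid in the frame of bin_hinge below 0.05 m and distance of dishes from where it was at the start of the episode below 0.02 m); the robot touches nothing.
It fails at once if the short vial or the jar is lifted out of the bin (z of any of short_vial_mid, jar_mid in the frame of bin_hinge above 0.07 m).
It fails at once if the stack of dishes is shifted by more than 20 mm (distance of dishes from where it was at the start of the episode above 0.02 m).
It also fails if it takes over 50 s, if anything falls off the work surface, if the arm or the gripper's body presses on something with over 40 N, if the wrist force passes 120 N, or if a joint passes its speed limit or range.

### The arm

A 7-joint arm with a two-finger parallel gripper is mounted at the origin on the work surface. World frame = base frame: x ahead of the robot, y to its left, z up, the work surface at z = 0. Lengths are in m, angles in rad, forces in N, time in s.
With the tool pointing down it reaches from about 0.4 to 0.85 m from the base axis. Payload 10.4 kg.
Tool frame: the origin (TCP) lies at the very end of the fingers, on their centre line; the grasp point (between the pads) lies 19 mm behind it; z points along the fingers, y is the direction in which the jaws open and shut (so a half turn about z gives the same grasp; the last joint's range is limited). The gripper opens to 87 mm and grips with 3 to 60 N. Pads are 19 mm wide; open, the fingers measure 117 mm over their backs; the gripper's body (75 mm by 190 mm) begins 51 mm behind the grasp point.
Start: joints at [-1.162, 0.332, -0.065, 1.46, 0.022, 1.35, -0.088], TCP at [0.262, 0.568, 0.223] pointing down, gripper open.
Joint ranges: [-2.6, 2.6], [-0.5, 2.12], [-1.47, 1.34], [0.16, 2.42], [-1.27, 4.41], [0.06, 2.06], [-2.6, 2.6]. Speed limits (rad/s): [2.22, 2.22, 2.79, 2.79, 3.14, 3.14, 3.14].

### API

Orientations are given as a 3x3 rotation matrix whose columns are the frame's x, y, z axes.
In Python, from workcell import state, capture, camera_params, job_done gives the robot as it stands.
- The arm moves only by the tool apply_moves, never from a script. Its argument "moves" is a list that holds one entry, the list of rows, each a list of 5 numbers: the shift along the tool's x, y, z in m, then the turn about the tool's z in degrees, then the closure in counts, from 0 (fully open) to 255 (shut). In form: [[[x, y, z, roll, jaw], ...]]. A call has 1 to 12 rows; each row is the pose to reach, as a shift and turn from the pose commanded when the call began, along the tool's axes at that moment; what a row does not reach only later rows make up. A row lasts 1/10 s, in which the tool goes at most 50 mm and 8.59 degrees, less where a joint would pass 70% of its speed; a pose out of reach is approached as far as the arm can. A call with a gripper value outside its range is refused whole. The fingers move at their own pace and stop on an object; "newtons" is the grip in N (left out, the last holds). Time passes only in rows, so rows that repeat a pose let the fingers close. It gives the time, the measured TCP pose, the force and the opening at its end, in the units of the state.
- state(): the state, without advancing time (a new reading comes with each control period).
- capture(name): name is "scene" or "top" or "wrist"; returns (picture, depth): 480x640x3 uint8, red, green, blue; 480x640 float32, m along the optical axis (not along the pixel's ray), 0 where there is no reading.
- camera_params(name): a dict with "K" (3x3 intrinsics, pixels), "rvec" (rotation vector, rad) and "tvec" (3), from world to camera coordinates, as OpenCV has them. Camera axes: x right, y down, z forward; pixel columns grow to the right and rows downward; lengths in m; the calibration is good to about 2 mm. A picture is of the moment at which its call begins: read the wrist's pose just before it. camera_params takes no time and is no camera call; for the wrist camera it gives the pose at the moment of the call.
- job_done(): hands the job in, once; it reports no verdict.
The state is a dict: "t": time; "joints": joint angles; "dq": joint speeds; "effort": joint torques, N m; "ee_pos": TCP position; "tcp_rot": TCP orientation; "contact_force": force on the tool from outside, world axes, zero at the start; "torque": the same for the moment, N m; "finger_gap": opening from 0.0 (shut) to 1.0 (fully open).
Only numpy, scipy, OpenCV 4.12 (cv2) and the standard library are available. Lean on these libraries where they do the work, as an engineer would, in place of code of your own. Each camera call takes 0.05 s, during which the arm holds its last target.

## Working session

There is one attempt and no reset: what is moved stays moved. The work goes in short steps, Python scripts to look and compute and a tool call to move; the robot and the scene stay as the last step left them, time stands still between calls to the robot, and variables do not carry over. Pictures are saved under pics/ and viewed, and the job is handed in when it is done.

Besides the shell and the picture viewer there is one more tool, called as name([rows], argument=value, ...), one row to a line, values as JSON. apply_moves: Moves the arm, as the interface text tells. Its arguments: {"type":"object","properties":{"moves":{"type":"array","items":{"type":"array","items":{"type":"array","items":{"type":"number"}}}},"newtons":{"type":"number"}},"required":["moves"]}

```bash
mkdir -p pics; ls
python3 - <<'E'
from workcell import state,capture,camera_params
import cv2,numpy as np
s=state();print({k:np.round(v,3).tolist() for k,v in s.items()})
for n in("scene","top","wrist"):
    p=camera_params(n)
    im,d=capture(n);cv2.imwrite(f"pics/{n}0.png",im[:,:,::-1]);np.save(f"pics/{n}0.npy",d)
    np.savez(f"pics/{n}0.npz",K=p["K"],r=p["rvec"],t=p["tvec"],d=d,im=im)
    R=cv2.Rodrigues(np.array(p["rvec"],float))[0];print(n,np.round(-R.T@np.array(p["tvec"]).ravel(),3),np.round(R,2).tolist(),p["K"])
E
```

```text
pics
{'t': 0.0, 'joints': [-1.162, 0.333, -0.065, 1.461, 0.022, 1.35, -0.089], 'dq': [0.002, -0.001, 0.001, 0.002, -0.0, -0.001, -0.001], 'effort': [-0.001, -62.327, 0.024, -38.99, -0.061, 0.04, 0.0], 'ee_pos': [0.261, 0.567, 0.222], 'tcp_rot': [[-0.908, 0.419, -0.001], [0.419, 0.908, -0.001], [-0.0, -0.001, -1.0]], 'contact_force': [0.176, 0.206, 1.209], 'torque': [-0.01, -0.026, -0.025], 'finger_gap': 1.0}
scene [ 1.195 -0.111  0.717] [[0.26, 0.97, -0.0], [0.66, -0.18, -0.73], [-0.71, 0.18, -0.68]] [[488.00021993   0.         322.96990395]
 [  0.         488.00021993 244.73044024]
 [  0.           0.           1.        ]]
top [0.383 0.076 0.958] [[0.01, -1.0, 0.01], [-0.98, -0.01, -0.17], [0.17, -0.01, -0.98]] [[442.10300655   0.         319.54231411]
 [  0.         442.10300655 249.58379823]
 [  0.           0.           1.        ]]
wrist [0.186 0.602 0.385] [[0.42, 0.91, -0.0], [0.87, -0.4, 0.3], [0.27, -0.13, -0.95]] [[413.00455542   0.         315.44268641]
 [  0.         413.00455542 251.18281548]
 [  0.           0.           1.        ]]
```

View pics/scene0.png

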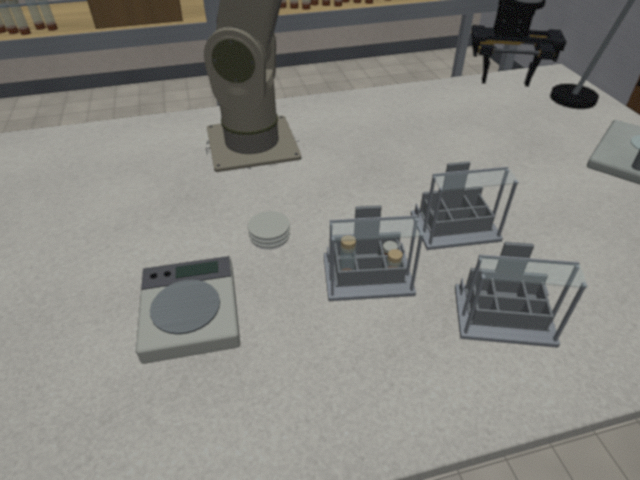

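View pics/top0.png

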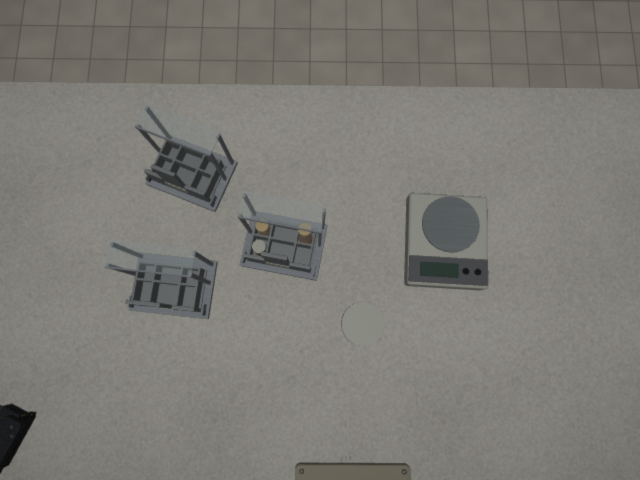

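View pics/wrist0.png

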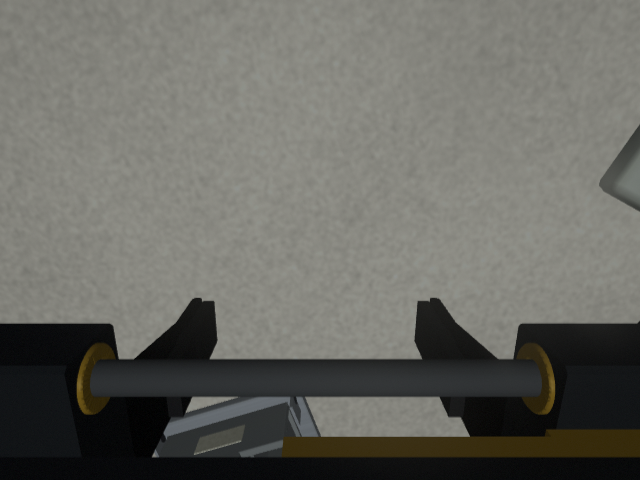

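Scene: three identical racks, at scene pixels (370,255), (458,205) and (510,290). In the top view they are at (284,240), (170,280) and (190,170). The robot's right is −y, which is rightward in the top view, so the target is the rack at top (284,240), and it is the only filled one. Stoppers are at top (262,227) and (305,232), the white cap at (259,246), the dishes at (362,324) and the pan at (451,223).

```bash
cat > h.py <<'E'
import numpy as np,cv2
def load(n):
    z=np.load(f"pics/{n}.npz");R=cv2.Rodrigues(z["r"].astype(float))[0];t=z["t"].ravel().astype(float)
    return z["K"],R,t,z["d"],z["im"]
def cloud(n):
    K,R,t,d,im=load(n);v,u=np.mgrid[:480,:640]
    c=np.stack([(u-K[0,2])/K[0,0]*d,(v-K[1,2])/K[1,1]*d,d],-1)
    w=(c-t)@R; w[d<=0]=np.nan
    return w,im
def ray(n,u,v,z):
    K,R,t,d,im=load(n);c=-R.T@t;r=R.T@np.array([(u-K[0,2])/K[0,0],(v-K[1,2])/K[1,1],1]);return c+r*(z-c[2])/r[2]
def snap(cam,name):
    from workcell import capture,camera_params
    p=camera_params(cam);im,d=capture(cam);cv2.imwrite(f"pics/{name}.png",im[:,:,::-1]);np.savez(f"pics/{name}.npz",K=p["K"],r=p["rvec"],t=p["tvec"],d=d,im=im)
E
python3 - <<'E'
from h import *
for n,(x0,y0,x1,y1) in {"top0":(230,185,340,290),"scene0":(310,190,430,310)}.items():
    w,im=cloud(n);c=im[y0:y1,x0:x1,::-1]
    cv2.imwrite(f"pics/c_{n}.png",cv2.resize(c,None,fx=5,fy=5,interpolation=cv2.INTER_CUBIC))
w,im=cloud("top0")
for u,v in [(262,227),(305,232),(259,246),(451,223),(362,324),(277,258),(284,195),(284,270)]: print(u,v,np.round(w[v,u],3))
hsv=cv2.cvtColor(im,cv2.COLOR_RGB2HSV)
m=cv2.inRange(hsv,(8,70,100),(28,255,255)); n,l,st,ce=cv2.connectedComponentsWithStats(m)
for i in range(1,n):
    if st[i,4]>20: print('stopper',st[i],ce[i],np.round(np.nanmedian(w[l==i],0),3))
# points in bin region high: tab z~.141
r=(np.abs(w[...,2]-.14)<.006); r[:, :230]=0;r[:,340:]=0
print('z.14',np.argwhere(r)[:, ::-1].min(0),np.argwhere(r)[:, ::-1].max(0),np.round(np.nanmean(w[r],0),3),r.sum())
# pan
m=(np.abs(w[...,2]-.062)<.004);m[:,:400]=0
n,l,st,ce=cv2.connectedComponentsWithStats(m.astype(np.uint8));i=1+st[1:,4].argmax();print('pan',st[i],np.round(np.nanmean(w[l==i],0),3))
m=(np.abs(w[...,2]-.036)<.006);m[:,:335]=0;m[:,400:]=0;m[:290]=0
print('dish',m.sum(),np.round(np.nanmean(w[m],0),3))
w,im=cloud("scene0")
hsv=cv2.cvtColor(im,cv2.COLOR_RGB2HSV)
m=cv2.inRange(hsv,(8,70,100),(28,255,255));m[:200]=0; n,l,st,ce=cv2.connectedComponentsWithStats(m)
for i in range(1,n):
    if st[i,4]>20: print('stopper',st[i],ce[i],np.round(np.nanmedian(w[l==i],0),3))
print(np.round([w[v,367] for v in range(200,250,4)],3))
E
```

```text
262 227 [0.585 0.186 0.079]
305 232 [0.567 0.098 0.117]
259 246 [0.549 0.194 0.057]
451 223 [ 0.601 -0.205  0.061]
362 324 [ 0.392 -0.02   0.036]
277 258 [0.511 0.149 0.141]
284 195 [ 0.677  0.149 -0.002]
284 270 [0.505 0.144 0.014]
stopper [256 222  12  10  92] [261.27173913 226.57608696] [0.586 0.188 0.078]
stopper [299 230  11   6  44] [303.68181818 232.63636364] [0.564 0.099 0.12 ]
z.14 [239 212] [325 260] [0.521 0.154 0.14 ] 134
pan [ 422  196   58   56 2484] [ 0.599 -0.204  0.062]
dish 1506 [ 0.393 -0.022  0.036]
stopper [343 242  12   4  38] [348.31578947 243.28947368] [0.583 0.095 0.12 ]
stopper [388 250  14  10  98] [394.62244898 254.70408163] [0.593 0.185 0.079]
[[0.327 0.224 0.002]
 [0.343 0.219 0.003]
 [0.52  0.151 0.141]
 [0.521 0.151 0.132]
 [0.52  0.152 0.121]
 [0.573 0.132 0.159]
 [0.585 0.128 0.16 ]
 [0.593 0.125 0.159]
 [0.606 0.121 0.161]
 [0.615 0.118 0.16 ]
 [0.519 0.156 0.058]
 [0.522 0.156 0.05 ]
 [0.519 0.158 0.035]]
```

View pics/c_top0.png

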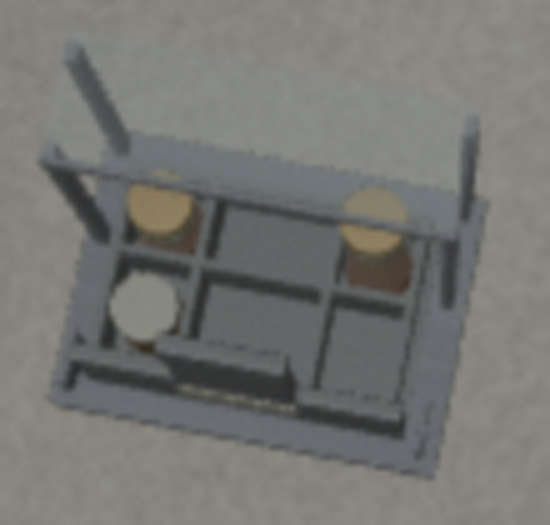

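View pics/c_scene0.png

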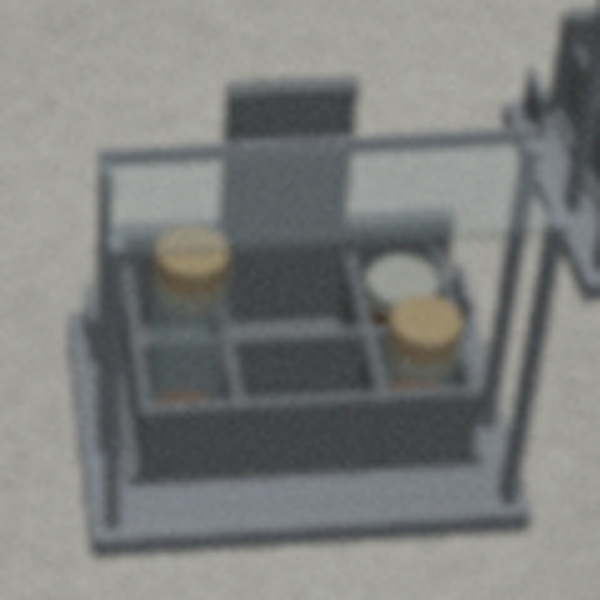

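The crops confirm the choice. The tall vial (top z≈0.12) is at the robot's right, at top (304,232) and scene (348,243). The short vial and jar are on the other side. Next: bin yaw, hinge and tab.

Run:
```python
from h import *
w,im=cloud("top0")
reg=np.zeros((480,640),bool);reg[185:290,230:340]=1
for lo,hi in((.006,.02),(.066,.076),(.136,.146),(.153,.163)):
    m=reg&(w[...,2]>lo)&(w[...,2]<hi)
    n,l,st,ce=cv2.connectedComponentsWithStats(m.astype(np.uint8))
    for i in range(1,n):
        if st[i,4]<25: continue
        p=w[l==i];r=cv2.minAreaRect((p[:,:2]*1000).astype(np.float32));pc=np.nanmean(p,0)
        print(lo,st[i],np.round(pc,3),'rect mm',np.round(r[0],1),np.round(r[1],1),round(r[2],1))
# tab top in scene cloud
w2,_=cloud("scene0");reg=np.zeros((480,640),bool);reg[190:260,345:395]=1
m=reg&(w2[...,2]>.085)&(w2[...,2]<.139)&(w2[...,0]<.545)
p=w2[m];A=np.c_[p[:,1:],np.ones(len(p))];print('tab back face x=ay+bz+c',np.linalg.lstsq(A,p[:,0],rcond=None)[0],len(p),p.min(0),p.max(0))
# edge rays front plate edge
for n,u,v,z in[("top0",239.6,265.6,.012),("top0",317,280.4,.012),("top0",262.2,253.8,.141),("top0",287.5,257.2,.141),("top0",230+163/5,185+200/5,.078),("top0",304.6,228.4,.12),("scene0",310+192/5,190+257/5,.12),("scene0",310+425/5,190+322/5,.078)]:
    print(n,np.round(ray(n,u,v,z),4))
```

```text
0.006 [240 221  87  59 975] [0.531 0.141 0.012] rect mm [561.1 147. ] [170.2 124.5] 79.8
0.006 [273 226  23  15 103] [0.585 0.145 0.019] rect mm [585.6 145. ] [46.5 24.4] 78.9
0.006 [272 242  21  13  69] [0.555 0.15  0.019] rect mm [551.2 150. ] [45.8 24. ] 80.7
0.006 [294 247  16  18 124] [0.537 0.107 0.019] rect mm [537.  106.8] [29.2 34.6] 81.1
0.066 [244 253  21   8  79] [0.525 0.203 0.071] rect mm [524.9 201.5] [42.6  8.1] 79.7
0.066 [287 262  24   8  93] [0.508 0.109 0.071] rect mm [508.2 110.6] [47.2  8.1] 78.9
0.136 [261 251  27  10 119] [0.516 0.155 0.141] rect mm [516.4 154.9] [49.4  8.5] 79.1
0.153 [ 238  191   88   43 2381] [0.596 0.14  0.159] rect mm [596.8 140.5] [158.1  53.9] 79.7
tab back face x=ay+bz+c [0.20775671 0.02387841 0.48504256] 219 [0.50765186 0.12835728 0.11793412] [0.52631393 0.17749819 0.13898944]
top0 [0.5144 0.2402 0.012 ]
top0 [0.4837 0.0732 0.012 ]
top0 [0.5192 0.1764 0.141 ]
top0 [0.5131 0.129  0.141 ]
top0 [0.5891 0.1851 0.078 ]
top0 [0.5732 0.0983 0.12  ]
scene0 [0.5778 0.0973 0.12  ]
scene0 [0.5917 0.186  0.078 ]
```

The geometry agrees between views. The hinge is at about (0.512,0.156,0.016), ŷ is about (0.182,0.983), and the tall vial is in the y=−45 pocket, with predicted (0.573,0.099) against measured (0.573–0.578,0.098). First I bring closed fingers above the free room behind the tab and align the jaws with the hinge.

apply_moves([
  [[-0.04, -0.024, 0, -4, 255], [-0.08, -0.048, 0, -8, 255], [-0.12, -0.073, 0, -12, 255], [-0.16, -0.098, 0, -14.3, 255], [-0.2, -0.122, 0, -14.3, 255], [-0.24, -0.147, 0, -14.3, 255], [-0.28, -0.171, 0, -14.3, 255], [-0.32, -0.196, 0, -14.3, 255], [-0.36, -0.22, 0, -14.3, 255], [-0.4, -0.245, 0, -14.3, 255], [-0.427, -0.261, 0, -14.3, 255], [-0.427, -0.261, 0, -14.3, 255]],
], newtons=20)

```text
t: 1.35
ee_pos: [0.5422, 0.1466, 0.2223]
tcp_rot: [[-0.982, 0.189, 0.001], [0.189, 0.982, -0.002], [-0.001, -0.002, -1.0]]
contact_force: [-0.2, -0.1, -0.1]
finger_gap: 0.03
```

```bash
cat >> h.py <<'E'
H=np.array([.5124,.1556,.016]);a=np.radians(79.5);Y=np.array([np.cos(a),np.sin(a),0]);X=np.array([Y[1],-Y[0],0])
def st():
    from workcell import state
    s=state();R=np.array(s["tcp_rot"]);p=np.array(s["ee_pos"])
    print("t",round(s["t"],2),"pos",np.round(p,4),"F",np.round(s["contact_force"],1),"gap",round(s["finger_gap"],3))
    print("binframe(mm)",np.round([(p-H)@X*1e3,(p-H)@Y*1e3,p[2]*1e3],1),"xt",np.round(R[:,0],3),"yt",np.round(R[:,1],3),"zt",np.round(R[:,2],3))
    return s
E
python3 - <<'E'
from h import *
st();snap("top","top1")
E
```

```text
t 1.35 pos [0.5422 0.1466 0.2223] F [-0.2 -0.1 -0.1] gap 0.03
binframe(mm) [ 30.9  -3.5 222.3] xt [-0.982  0.189 -0.001] yt [ 0.189  0.982 -0.002] zt [ 0.001 -0.002 -1.   ]
```

View pics/top1.png

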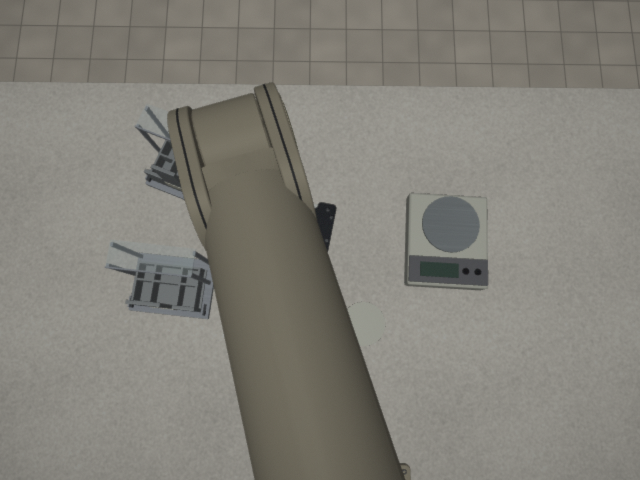

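The top view is blocked by the arm, as expected, so the pose reading serves here. TCP is at x≈31, y≈−3 mm in bin axes. Descending behind the tab.

apply_moves([
  [[0, 0, 0.03, 0, 255], [0, 0, 0.06, 0, 255], [0, 0, 0.09, 0, 255], [0, 0, 0.112, 0, 255], [0, 0, 0.112, 0, 255], [0, 0, 0.112, 0, 255]],
])

```text
t: 2.0
ee_pos: [0.5398, 0.153, 0.111]
tcp_rot: [[-0.984, 0.18, -0.0], [0.18, 0.984, 0.0], [0.0, 0.0, -1.0]]
contact_force: [-0.8, 0.8, 0.6]
finger_gap: 0.003
```

Run:
```python
from h import *
st();snap("scene","scene1")
c=cv2.imread("pics/scene1.png")[150:330,260:460];cv2.imwrite("pics/c_scene1.png",cv2.resize(c,None,fx=3.3,fy=3.3,interpolation=cv2.INTER_CUBIC))
```

```text
t 2.0 pos [0.5398 0.153  0.111 ] F [-0.8  0.8  0.6] gap 0.003
binframe(mm) [ 27.4   2.4 111. ] xt [-0.984  0.18   0.   ] yt [0.18  0.984 0.   ] zt [-0.  0. -1.]
```

View pics/c_scene1.png

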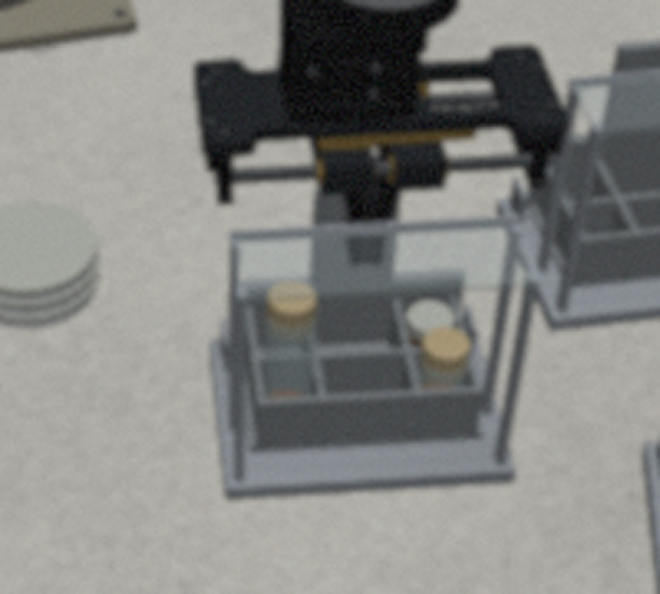

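The fingers are down behind the tab (crop ~(370,240)), clear of the roof. Pushing forward gently.

apply_moves([
  [[0.006, -0.002, 0, 0, 255], [0.011, -0.002, 0, 0, 255], [0.016, -0.002, 0, 0, 255], [0.02, -0.002, 0, 0, 255], [0.024, -0.002, 0, 0, 255], [0.028, -0.002, 0, 0, 255], [0.032, -0.002, 0, 0, 255], [0.036, -0.002, 0, 0, 255], [0.04, -0.002, 0, 0, 255], [0.044, -0.002, 0, 0, 255], [0.048, -0.002, 0, 0, 255]],
])

```text
t: 3.15
ee_pos: [0.4939, 0.1585, 0.1117]
tcp_rot: [[-0.983, 0.182, 0.004], [0.182, 0.983, 0.001], [-0.004, 0.002, -1.0]]
contact_force: [6.9, -1.0, -2.3]
finger_gap: 0.007
```

Run:
```python
from h import *
st()
```

```text
t 3.15 pos [0.4939 0.1585 0.1117] F [ 6.9 -1.  -2.3] gap 0.007
binframe(mm) [-18.8  -0.5 111.7] xt [-0.983  0.182 -0.004] yt [0.182 0.983 0.002] zt [ 0.004  0.001 -1.   ]
```

Pushing force is about 7 N, as expected for the hinge. Continuing slowly to the stop.

apply_moves([
  [[0.002, 0, 0, 0, 255], [0.004, 0, 0, 0, 255], [0.006, 0, 0, 0, 255], [0.008, 0, 0, 0, 255], [0.01, 0, 0, 0, 255]],
])

```text
t: 3.65
ee_pos: [0.4853, 0.1602, 0.1122]
tcp_rot: [[-0.983, 0.182, 0.007], [0.182, 0.983, 0.001], [-0.006, 0.002, -1.0]]
contact_force: [14.8, -2.6, -2.5]
finger_gap: 0.006
```

Run:
```python
from h import *
st();snap("scene","scene2")
c=cv2.imread("pics/scene2.png")[150:330,260:460];cv2.imwrite("pics/c_scene2.png",cv2.resize(c,None,fx=3.3,fy=3.3,interpolation=cv2.INTER_CUBIC))
```

```text
t 3.65 pos [0.4853 0.1602 0.1122] F [14.8 -2.6 -2.5] gap 0.006
binframe(mm) [-27.4  -0.4 112.2] xt [-0.983  0.182 -0.006] yt [0.182 0.983 0.002] zt [ 0.007  0.001 -1.   ]
```

View pics/c_scene2.png

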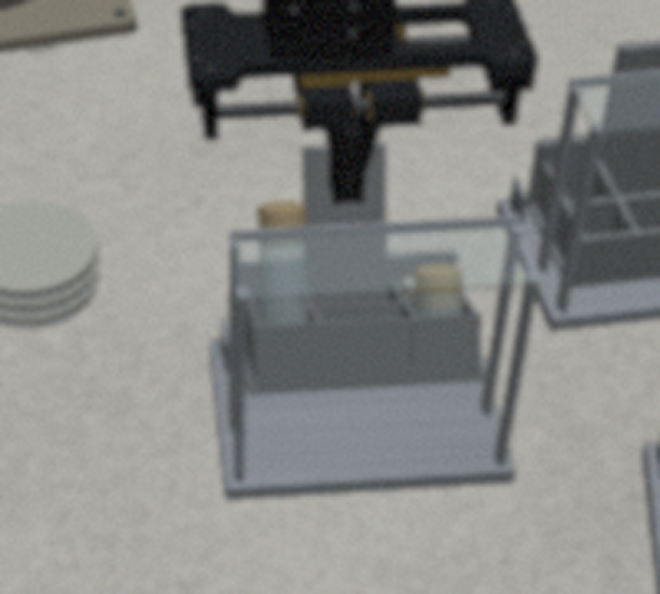

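The bin is tipped, force has risen to 15 N and TCP x≈−27 mm matches the predicted stop. A little more push, then back off and up.

apply_moves([
  [[0.002, 0, 0, 0, 255], [0.003, 0, 0, 0, 255], [0.003, 0, 0, 0, 255], [-0.006, 0, -0.002, 0, 255], [-0.01, 0, -0.02, 0, 255], [-0.01, 0, -0.05, 0, 255], [-0.01, 0, -0.08, 0, 255], [-0.01, 0, -0.11, 0, 255], [-0.01, 0.04, -0.11, 0, 255], [-0.01, 0.08, -0.11, 0, 255], [-0.01, 0.09, -0.11, 0, 255]],
])

```text
t: 4.8
ee_pos: [0.5077, 0.2521, 0.2207]
tcp_rot: [[-0.984, 0.176, -0.001], [0.176, 0.984, 0.002], [0.001, 0.002, -1.0]]
contact_force: [-0.4, -0.5, -0.6]
finger_gap: 0.006
```

Run:
```python
from h import *
st();snap("scene","scene3");snap("wrist","wrist3")
c=cv2.imread("pics/scene3.png")[150:330,260:460];cv2.imwrite("pics/c_scene3.png",cv2.resize(c,None,fx=3.3,fy=3.3,interpolation=cv2.INTER_CUBIC))
w,im=cloud("scene3");hsv=cv2.cvtColor(im,cv2.COLOR_RGB2HSV)
m=cv2.inRange(hsv,(8,50,80),(28,255,255));m[:200]=0; n,l,s,ce=cv2.connectedComponentsWithStats(m)
for i in range(1,n):
    if s[i,4]>15: p=np.nanmedian(w[l==i],0);print('stopper',s[i],ce[i],np.round(p,3),np.round([(p-H)@X*1e3,(p-H)@Y*1e3,p[2]*1e3],1))
m=np.zeros((480,640),bool);m[150:215,345:385]=1
q=(w-H);bx=q@X;by=q@Y;bz=q[...,2];m&=(abs(by)<.024)&(bz>.08)&(bz<.125)&(bx<0)
p=np.c_[bx[m],bz[m]];c=np.polyfit(p[:,1],p[:,0],1);print('tab tilt',np.arctan(-c[0]),m.sum(),p.min(0),p.max(0))
```

```text
t 4.8 pos [0.5077 0.2521 0.2207] F [-0.4 -0.5 -0.6] gap 0.006
binframe(mm) [-22.2  94.  220.7] xt [-0.984  0.176  0.001] yt [0.176 0.984 0.002] zt [-0.001  0.002 -1.   ]
stopper [339 211  13   7  78] [345.11538462 214.48717949] [0.529 0.105 0.142] [ 25.2 -46.6 141.7]
tab tilt 0.4551359067457148 500 [-0.05187391  0.08002458] [-0.02669392  0.11795987]
```

View pics/c_scene3.png

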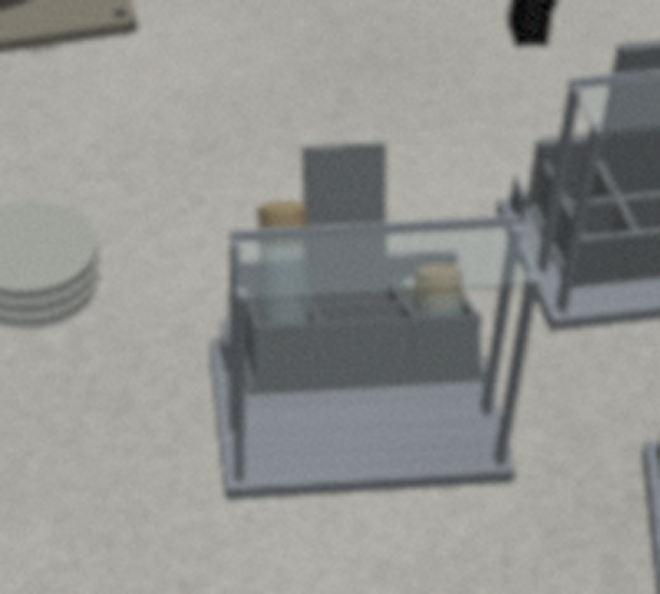

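View pics/wrist3.png

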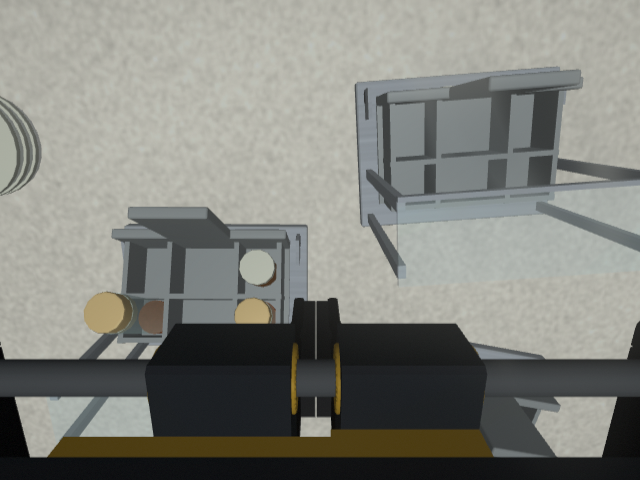

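The picture shows the bin fully tipped (tab fit 0.455 rad). The tall stopper is at scene (345,214), the jar and short vial are still in place, and the dishes look untouched. Moving above the vial with jaws part open.

apply_moves([
  [[-0.015, -0.035, 0, 0, 80], [-0.03, -0.07, 0, 0, 80], [-0.04, -0.105, 0, 0, 80], [-0.048, -0.13, 0, 0, 80], [-0.048, -0.139, 0, 0, 80], [-0.048, -0.139, 0, 0, 80], [-0.048, -0.139, 0, 0, 80]],
])

```text
t: 5.6
ee_pos: [0.5305, 0.1027, 0.2207]
tcp_rot: [[-0.984, 0.18, -0.0], [0.18, 0.984, 0.001], [0.0, 0.001, -1.0]]
contact_force: [0.0, 1.5, -0.2]
finger_gap: 0.555
```

Run:
```python
from h import *
st();snap("wrist","wrist4")
```

```text
t 5.6 pos [0.5305 0.1027 0.2207] F [ 0.   1.5 -0.2] gap 0.555
binframe(mm) [ 27.4 -48.8 220.7] xt [-0.984  0.18   0.   ] yt [0.18  0.984 0.001] zt [-0.     0.001 -1.   ]
```

View pics/wrist4.png

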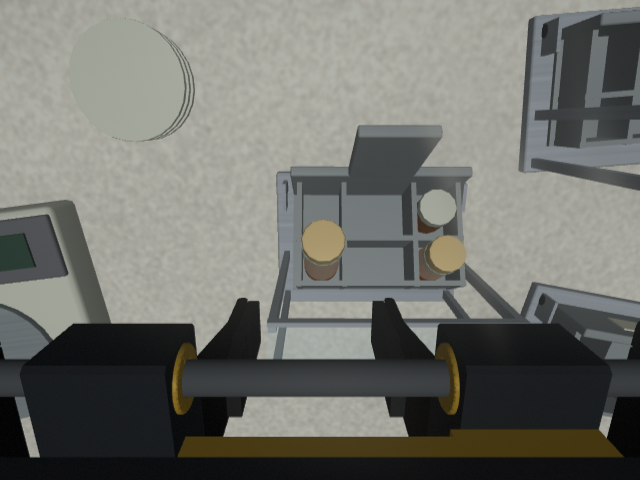

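Run:
```python
from h import *
w,im=cloud("wrist4")
hsv=cv2.cvtColor(im,cv2.COLOR_RGB2HSV)
m=cv2.inRange(hsv,(10,60,120),(25,255,255));m[290:]=0;n,l,s,ce=cv2.connectedComponentsWithStats(m)
f=lambda p:np.round([(p-H)@X*1e3,(p-H)@Y*1e3,p[2]*1e3],1)
for i in range(1,n):
    if s[i,4]>200: print(s[i],ce[i],f(np.nanmedian(w[l==i],0)),f(ray("wrist4",*ce[i],.14)))
st()
```

```text
[ 302  220   43   42 1405] [322.95871886 240.29395018] [ 13.6 -44.5 139.5] [ 13.4 -44.5 140. ]
[ 430  235   36   37 1033] [447.36979671 253.20909971] [ 33.6  45.3 102.7] [ 21.6  32.7 140. ]
t 5.65 pos [0.5305 0.1032 0.2206] F [-0.3  1.1 -0.7] gap 0.604
binframe(mm) [ 27.3 -48.2 220.6] xt [-0.984  0.179  0.   ] yt [0.179 0.984 0.001] zt [-0.     0.001 -1.   ]
```

The wrist view shows the tall stopper at (323,240), which gives bin axes (13.6,−44.5,139.5). That fits its predicted top. Fine-centring, descending and closing.

apply_moves([
  [[0.004, 0.003, 0.03, 0, 80], [0.004, 0.003, 0.06, 0, 80], [0.004, 0.003, 0.085, 0, 80], [0.004, 0.003, 0.105, 0, 80], [0.004, 0.003, 0.117, 0, 80], [0.004, 0.003, 0.117, 0, 80], [0.004, 0.003, 0.117, 0, 80]],
], newtons=15)

```text
t: 6.35
ee_pos: [0.5278, 0.1061, 0.1042]
tcp_rot: [[-0.984, 0.18, 0.001], [0.18, 0.984, 0.0], [-0.001, 0.0, -1.0]]
contact_force: [0.0, 0.3, 0.6]
finger_gap: 0.691
```

apply_moves([
  [[0, 0, 0, 0, 255], [0, 0, 0, 0, 255], [0, 0, 0, 0, 255], [0, 0, 0, 0, 255], [0, 0, 0, 0, 255], [0, 0, 0, 0, 255]],
], newtons=15)

```text
t: 6.95
ee_pos: [0.5276, 0.1056, 0.1037]
tcp_rot: [[-0.983, 0.181, 0.0], [0.181, 0.983, 0.0], [-0.0, 0.0, -1.0]]
contact_force: [-0.3, 0.3, 0.5]
finger_gap: 0.317
```

Run:
```python
from h import *
st();snap("scene","scene5")
c=cv2.imread("pics/scene5.png")[150:330,260:460];cv2.imwrite("pics/c_scene5.png",cv2.resize(c,None,fx=3.3,fy=3.3,interpolation=cv2.INTER_CUBIC))
```

```text
t 6.95 pos [0.5276 0.1056 0.1037] F [-0.3  0.3  0.5] gap 0.317
binframe(mm) [ 24.1 -46.4 103.7] xt [-0.983  0.181 -0.   ] yt [0.181 0.983 0.   ] zt [ 0.  0. -1.]
```

View pics/c_scene5.png

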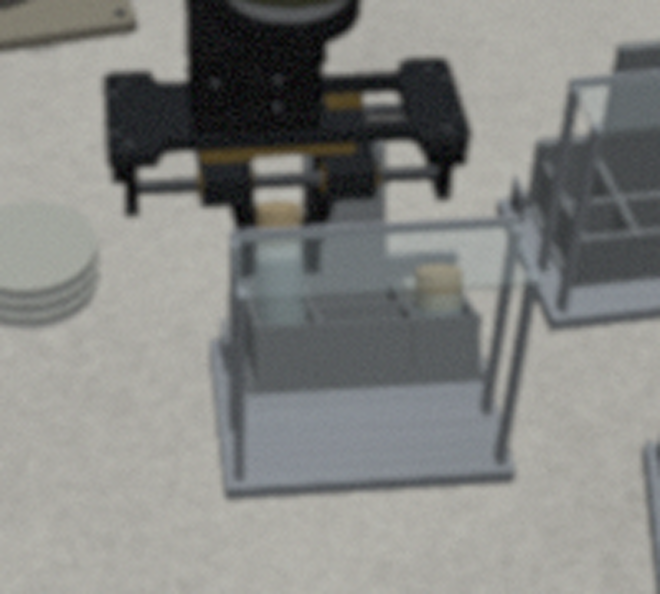

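Gap 0.317 × 87 = 27.6 mm, the vial's diameter, so it is held. Drawing it out along its axis, then up.

apply_moves([
  [[0.003, 0, -0.006, 0, 255], [0.007, 0, -0.0145, 0, 255], [0.011, 0, -0.023, 0, 255], [0.015, 0, -0.0315, 0, 255], [0.0195, 0, -0.04, 0, 255], [0.024, 0, -0.05, 0, 255], [0.028, 0, -0.0585, 0, 255], [0.031, 0, -0.075, 0, 255], [0.031, 0, -0.1, 0, 255], [0.031, 0, -0.125, 0, 255], [0.031, 0, -0.13, 0, 255]],
], newtons=15)

```text
t: 8.1
ee_pos: [0.498, 0.1114, 0.2367]
tcp_rot: [[-0.983, 0.181, 0.004], [0.181, 0.983, 0.002], [-0.004, 0.003, -1.0]]
contact_force: [0.8, 1.0, 0.2]
finger_gap: 0.319
```

Run:
```python
from h import *
st();snap("scene","scene6")
c=cv2.imread("pics/scene6.png")[60:330,220:470];cv2.imwrite("pics/c_scene6.png",cv2.resize(c,None,fx=2.2,fy=2.2,interpolation=cv2.INTER_CUBIC))
```

```text
t 8.1 pos [0.498  0.1114 0.2367] F [0.8 1.  0.2] gap 0.319
binframe(mm) [ -6.1 -46.1 236.7] xt [-0.983  0.181 -0.004] yt [0.181 0.983 0.003] zt [ 0.004  0.002 -1.   ]
```

View pics/c_scene6.png

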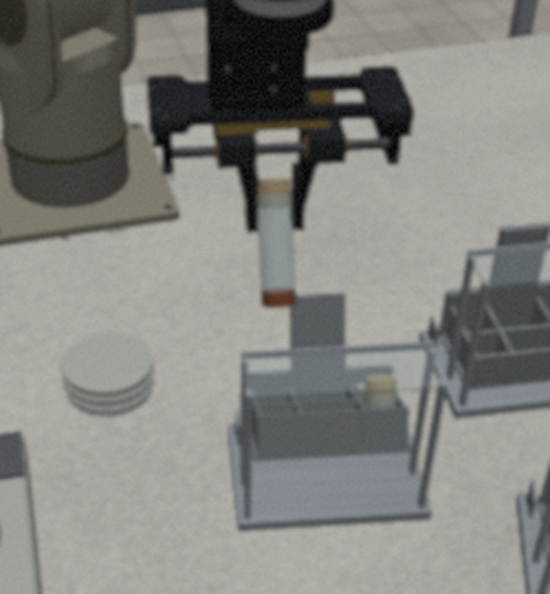

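The vial is out, tilted in the jaws, with its foot at crop (279,297). The jar and short vial stay in the bin. Measuring its tilt and foot relative to the tool.

Run:
```python
from h import *
s=st();R=np.array(s["tcp_rot"]);p0=np.array(s["ee_pos"])
w,im=cloud("scene6");hsv=cv2.cvtColor(im,cv2.COLOR_RGB2HSV)
reg=np.zeros((480,640),bool);reg[130:205,325:365]=1
q=(w-p0)@R*1e3   # tool axes mm
m=reg&(np.abs(q[...,0])<80)&(np.abs(q[...,1])<13)&(q[...,2]<75)&(q[...,2]>-45)
print(m.sum())
for v in range(136,202,4):
    r=q[v][m[v]]; 
    if len(r): print(v,len(r),np.round(np.median(r,0),1), im[v,345])
```

```text
t 8.15 pos [0.4978 0.1113 0.2359] F [ 0.3  0.2 -0.5] gap 0.32
binframe(mm) [ -6.3 -46.2 235.9] xt [-0.983  0.181 -0.003] yt [0.181 0.983 0.002] zt [ 0.003  0.001 -1.   ]
842
140 1 [  3.1  11.8 -42.1] [168 164 153]
144 15 [ -2.2  -1.1 -38.4] [126 112  88]
148 16 [ -5.2  -0.4 -32.4] [125 121 103]
152 16 [ -9.2  -0.6 -26.8] [122 125 117]
156 15 [-11.3   0.1 -20.1] [141 151 148]
160 14 [-15.6  -1.1 -14.9] [144 150 148]
164 14 [-18.7  -1.3  -8.8] [141 148 148]
168 14 [-22.7  -1.3  -3.1] [143 151 149]
172 14 [-26.   -1.7   3. ] [141 150 147]
176 13 [-29.3  -0.9   9.1] [142 149 148]
180 14 [-32.3  -2.1  15.7] [139 148 145]
184 13 [-35.1   0.5  22. ] [140 149 146]
188 15 [-38.5  -1.8  27.7] [140 148 146]
192 14 [-41.9  -1.   34.5] [110  99  91]
196 14 [-45.7  -1.3  40.1] [87 54 33]
```

apply_moves([
  [[-0.008, -0.02, 0, 0, 255], [-0.02, -0.05, 0, 0, 255], [-0.031, -0.08, 0, 0, 255], [-0.042, -0.11, 0, 0, 255], [-0.054, -0.14, 0, 0, 255], [-0.065, -0.17, 0, 0, 255], [-0.077, -0.2, 0, 0, 255], [-0.088, -0.23, 0, 0, 255], [-0.1, -0.26, 0, 0, 255], [-0.108, -0.28, 0, 0, 255], [-0.112, -0.291, 0, 0, 255], [-0.112, -0.291, 0, 0, 255]],
])

```text
t: 9.35
ee_pos: [0.5538, -0.1967, 0.2326]
tcp_rot: [[-0.983, 0.184, -0.002], [0.184, 0.983, -0.0], [0.001, -0.001, -1.0]]
contact_force: [0.6, 0.0, -0.5]
finger_gap: 0.315
```

Run:
```python
from h import *
s=st();snap("scene","scene7")
# pan from scene0 ellipse
w,im=cloud("scene0");m=(np.abs(w[...,2]-.062)<.005);m[:,250:]=0
m=m.astype(np.uint8);n,l,st_,ce=cv2.connectedComponentsWithStats(m);i=1+st_[1:,4].argmax()
cn=max(cv2.findContours((l==i).astype(np.uint8),0,1)[0],key=len);e=cv2.fitEllipse(cn);P=np.array([ray("scene0",u,v,.062)[:2] for u,v in cn[:,0].astype(float)])*1000
print(st_[i],e,cv2.minEnclosingCircle(P.astype(np.float32)))
w,im=cloud("top0");m=(np.abs(w[...,2]-.062)<.004);m[:,:400]=0
n,l,st_,ce=cv2.connectedComponentsWithStats(m.astype(np.uint8));i=1+st_[1:,4].argmax()
cn=max(cv2.findContours((l==i).astype(np.uint8),0,1)[0],key=len);P=np.array([ray("top0",u,v,.062)[:2] for u,v in cn[:,0].astype(float)])*1000
print(cv2.minEnclosingCircle(P.astype(np.float32)))
c=cv2.imread("pics/scene7.png")[150:400,80:340];cv2.imwrite("pics/c_scene7.png",cv2.resize(c,None,fx=2.2,fy=2.2,interpolation=cv2.INTER_CUBIC))
```

```text
t 9.35 pos [ 0.5538 -0.1967  0.2326] F [ 0.6  0.  -0.5] gap 0.315
binframe(mm) [ 104.9 -338.8  232.6] xt [-0.983  0.184  0.001] yt [ 0.184  0.983 -0.001] zt [-0.002 -0.    -1.   ]
[ 149  280   71   55 2971] ((184.01211547851562, 306.47784423828125), (51.58431625366211, 71.35810089111328), 72.228759765625) ((600.4634399414062, -206.1465606689453), 61.84227752685547)
((599.6439208984375, -203.495849609375), 60.22651672363281)
```

View pics/c_scene7.png

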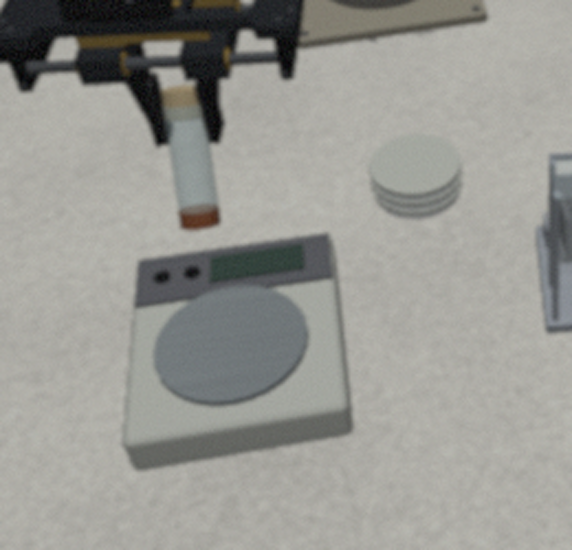

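The pan centre agrees between the two views, (0.600,−0.205) with r≈60–62 mm. Lowering toward first contact of the foot's edge.

apply_moves([
  [[-0.001, 0, 0.03, 0, 255], [-0.001, 0, 0.06, 0, 255], [-0.001, 0, 0.085, 0, 255], [-0.001, 0, 0.1, 0, 255], [-0.001, 0, 0.106, 0, 255], [-0.001, 0, 0.106, 0, 255]],
])

```text
t: 10.0
ee_pos: [0.5555, -0.1949, 0.1274]
tcp_rot: [[-0.984, 0.18, -0.0], [0.18, 0.984, 0.0], [0.0, 0.0, -1.0]]
contact_force: [-0.3, -0.3, -1.0]
finger_gap: 0.318
```

Run:
```python
from h import *
s=st();snap("scene","scene8")
c=cv2.imread("pics/scene8.png")[150:400,80:340];cv2.imwrite("pics/c_scene8.png",cv2.resize(c,None,fx=2.2,fy=2.2,interpolation=cv2.INTER_CUBIC))
R=np.array(s["tcp_rot"]);p0=np.array(s["ee_pos"])
w,im=cloud("scene8");q=(w-p0)@R*1e3
m=(np.abs(q[...,0])<70)&(np.abs(q[...,1])<13)&(q[...,2]<75)&(q[...,2]>-45)&(w[...,2]>.066)
for v in range(150,330,5):
    r=q[v][m[v]]; 
    if len(r)>4: print(v,len(r),np.round(np.median(r,0),1), np.round(np.median(w[v][m[v]][:,2]),3))
```

```text
t 10.0 pos [ 0.5555 -0.1949  0.1274] F [-0.3 -0.3 -1. ] gap 0.318
binframe(mm) [ 106.2 -336.8  127.4] xt [-0.984  0.18   0.   ] yt [0.18  0.984 0.   ] zt [-0.  0. -1.]
240 9 [ 11.   -6.2 -36.2] 0.164
245 14 [ -2.8   0.4 -37.1] 0.165
250 15 [ -6.4   0.3 -28.5] 0.156
255 13 [-11.    1.4 -21.5] 0.149
260 17 [-15.1   2.  -13.6] 0.141
265 17 [-18.3   2.2  -5.3] 0.133
270 16 [-23.1   1.8   1.8] 0.126
275 17 [-28.1   2.3   8.4] 0.119
280 17 [-32.3   2.9  17.1] 0.11
285 17 [-36.1   1.4  24.7] 0.103
290 17 [-39.1   3.   34. ] 0.093
295 16 [-44.7   2.   41.2] 0.086
```

View pics/c_scene8.png

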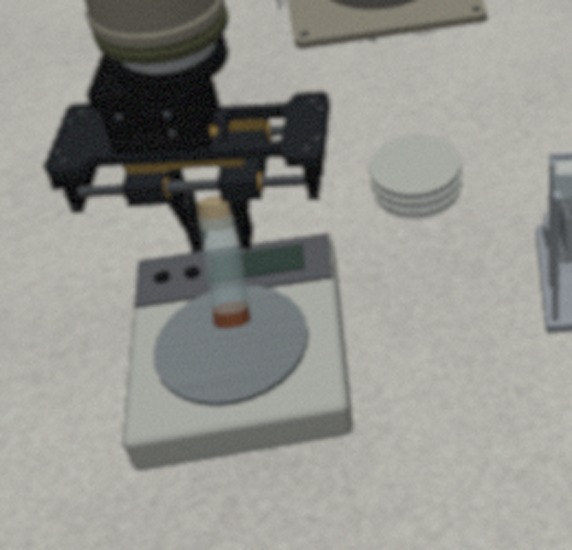

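apply_moves([
  [[0, 0, 0.003, 0, 255], [0, 0, 0.005, 0, 255], [0, 0, 0.007, 0, 255], [0, 0, 0.008, 0, 255], [0, 0, 0.009, 0, 255], [0, 0, 0.01, 0, 255], [0, 0, 0.01, 0, 255]],
], newtons=8)

```text
t: 10.75
ee_pos: [0.5561, -0.1955, 0.1188]
tcp_rot: [[-0.983, 0.181, 0.002], [0.181, 0.983, 0.001], [-0.002, 0.001, -1.0]]
contact_force: [-2.5, 1.6, 8.7]
finger_gap: 0.322
```

Foot edge is in contact at about 9 N, with z as predicted (0.1188). Now swinging the vial upright about that edge, with a lighter grip, following the arc.

apply_moves([
  [[-0.002, 0, -0.0005, 0, 255], [-0.004, 0, -0.001, 0, 255], [-0.006, 0, -0.0016, 0, 255], [-0.008, 0, -0.0021, 0, 255], [-0.01, 0, -0.0026, 0, 255], [-0.012, 0, -0.003, 0, 255], [-0.014, 0, -0.0032, 0, 255], [-0.016, 0, -0.0035, 0, 255]],
], newtons=5)

```text
t: 11.55
ee_pos: [0.5712, -0.1986, 0.1209]
tcp_rot: [[-0.983, 0.181, -0.0], [0.181, 0.983, 0.0], [0.0, -0.0, -1.0]]
contact_force: [-1.0, -0.1, 1.1]
finger_gap: 0.318
```

```bash
cat >> h.py <<'E'
def vial(name):
    s=st();snap("scene",name)
    c=cv2.imread(f"pics/{name}.png")[190:370,120:300];cv2.imwrite(f"pics/c_{name}.png",cv2.resize(c,None,fx=3,fy=3,interpolation=cv2.INTER_CUBIC))
    R=np.array(s["tcp_rot"]);p0=np.array(s["ee_pos"])
    w,im=cloud(name);q=(w-p0)@R*1e3
    m=(np.abs(q[...,0])<90)&(np.abs(q[...,1])<13)&(q[...,2]<75)&(q[...,2]>-45)&(w[...,2]>.066)
    L=[]
    for v in range(150,340,3):
        r=q[v][m[v]]
        if len(r)>9: L.append(np.median(r,0)); 
    L=np.array(L);print(np.round(L[::3],1).tolist())
    k=(L[:,2]>-30);c=np.polyfit(L[k,2],L[k,0],1);c2=np.polyfit(L[k,2],L[k,1],1);print("tilt deg x",np.degrees(np.arctan(c[0])),"y",np.degrees(np.arctan(c2[0])))
    zf=(p0[2]-.062)*1e3; b=p0+R@np.array([np.polyval(c,zf)+14,np.polyval(c2,zf),zf])/1e3;print("foot ~",np.round(b,4),"off pan",np.round((b-[.600,-.205,.062])*1e3,1))
E
python3 - <<'E'
from h import *
vial("scene9")
E
```

```text
t 11.55 pos [ 0.5712 -0.1986  0.1209] F [-1.  -0.1  1.1] gap 0.318
binframe(mm) [ 122.4 -337.5  120.9] xt [-0.983  0.181  0.   ] yt [ 0.181  0.983 -0.   ] zt [-0.  0. -1.]
[[-3.0, 1.7, -43.4], [-9.6, 1.5, -28.9], [-14.0, 1.7, -12.3], [-18.8, 1.6, 4.1], [-25.1, 1.7, 20.2], [-30.5, 2.8, 37.2]]
tilt deg x -18.155977983591754 y -0.6128024271047217
foot ~ [ 0.5948 -0.2021  0.062 ] off pan [-5.2  2.9 -0. ]
```

View pics/c_scene9.png

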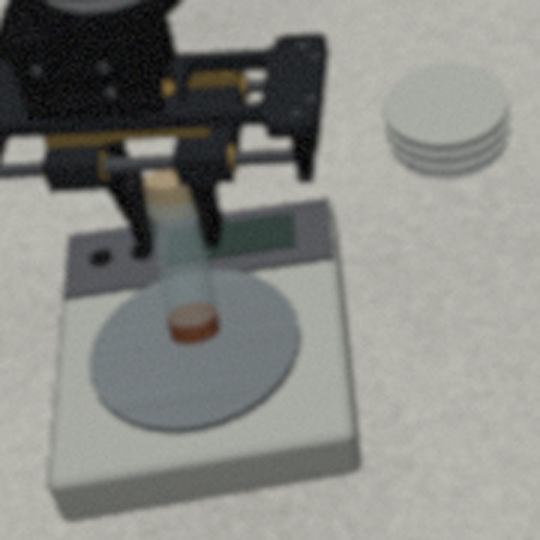

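Pivoting works: tilt is down to 18° and the foot stays put. Continuing to upright.

apply_moves([
  [[-0.002, 0, 0.0003, 0, 255], [-0.0045, 0, 0.0003, 0, 255], [-0.007, 0, 0.0002, 0, 255], [-0.0095, 0, 0.0002, 0, 255], [-0.012, 0, 0.0003, 0, 255], [-0.0145, 0, 0.0003, 0, 255], [-0.017, 0, 0.0004, 0, 255], [-0.0195, 0, 0.0007, 0, 255], [-0.0215, 0, 0.001, 0, 255], [-0.0235, 0, 0.0012, 0, 255], [-0.0235, 0, 0.0012, 0, 255]],
], newtons=5)

```text
t: 12.7
ee_pos: [0.5945, -0.2027, 0.1197]
tcp_rot: [[-0.983, 0.181, 0.0], [0.181, 0.983, 0.0], [-0.0, 0.0, -1.0]]
contact_force: [0.4, 0.2, 1.0]
finger_gap: 0.318
```

Run:
```python
from h import *
vial("scene10")
```

```text
t 12.7 pos [ 0.5945 -0.2027  0.1197] F [0.4 0.2 1. ] gap 0.318
binframe(mm) [ 146.  -337.4  119.7] xt [-0.983  0.181 -0.   ] yt [0.181 0.983 0.   ] zt [ 0.  0. -1.]
[[-6.7, 2.7, -43.5], [-12.5, 1.6, -28.8], [-12.5, 1.7, -7.6], [-11.8, 2.9, 14.4], [-13.3, 2.6, 36.3]]
tilt deg x -1.6191816258663398 y -0.353461112970945
foot ~ [ 0.5949 -0.2013  0.062 ] off pan [-5.1  3.7  0. ]
```

View pics/c_scene10.png

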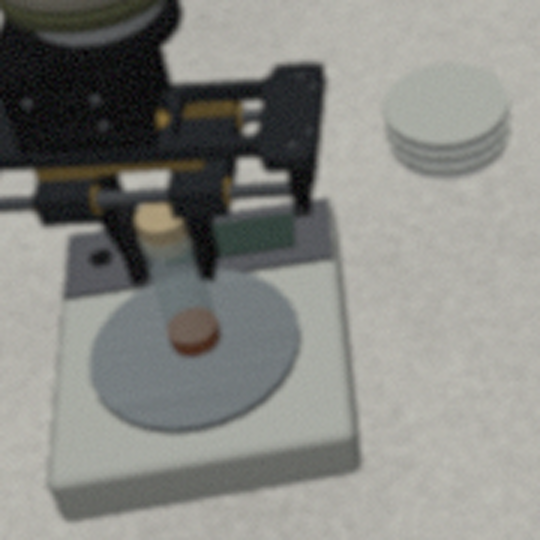

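The vial is within 2° of upright and about 6 mm from the pan's centre. Releasing, then rising straight up.

apply_moves([
  [[0, 0, 0, 0, 150], [0, 0, 0, 0, 120], [0, 0, 0, 0, 90], [0, 0, 0, 0, 60], [0, 0, 0, 0, 40], [0, 0, 0, 0, 40], [0, 0, 0, 0, 40]],
])

```text
t: 13.45
ee_pos: [0.5943, -0.2028, 0.1198]
tcp_rot: [[-0.983, 0.181, 0.0], [0.181, 0.983, 0.0], [-0.0, 0.0, -1.0]]
contact_force: [0.5, -0.1, 0.4]
finger_gap: 0.817
```

Run:
```python
from h import *
vial("scene11")
```

```text
t 13.45 pos [ 0.5943 -0.2028  0.1198] F [ 0.5 -0.1  0.4] gap 0.817
binframe(mm) [ 145.8 -337.4  119.8] xt [-0.983  0.181 -0.   ] yt [0.181 0.983 0.   ] zt [ 0.  0. -1.]
[[6.9, -2.1, -43.7], [-12.2, 2.8, -41.9], [-13.0, 2.7, -22.2], [-13.8, 2.5, -1.1], [-13.5, 2.1, 21.0], [-14.3, 0.9, 43.8]]
tilt deg x -1.1756516949618108 y -1.642747379459432
foot ~ [ 0.5949 -0.2021  0.062 ] off pan [-5.1  2.9  0. ]
```

View pics/c_scene11.png

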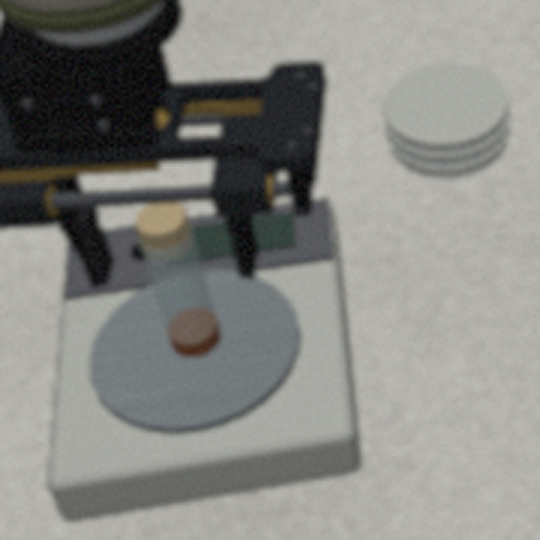

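The vial stands free between the open fingers. Rising.

apply_moves([
  [[0, 0, -0.02, 0, 40], [0, 0, -0.05, 0, 40], [0, 0, -0.08, 0, 40], [0, 0, -0.11, 0, 40], [0, 0, -0.14, 0, 40], [0.04, 0, -0.14, 0, 40], [0.08, 0, -0.14, 0, 40], [0.12, 0, -0.14, 0, 40], [0.12, 0, -0.14, 0, 40], [0.12, 0, -0.14, 0, 40]],
])

```text
t: 14.5
ee_pos: [0.476, -0.1808, 0.2604]
tcp_rot: [[-0.983, 0.181, 0.002], [0.181, 0.983, 0.001], [-0.002, 0.001, -1.0]]
contact_force: [0.7, 0.9, -1.1]
finger_gap: 0.841
```

Run:
```python
from h import *
st();snap("scene","scene12")
w,im=cloud("scene12")
m=(np.hypot(w[...,0]-.595,w[...,1]+.203)<.025)&(w[...,2]>.075)
p=w[m];print(m.sum(),'zmax',np.nanpercentile(p[:,2],98))
L=np.array([np.r_[np.median(p[(p[:,2]>z)&(p[:,2]<z+.01)],0)] for z in np.arange(.08,.15,.01)])
print("tilt x,y deg",np.degrees(np.arctan([np.polyfit(L[:,2],L[:,k],1)[0] for k in(0,1)])))
tp=p[p[:,2]>.159];print('top',np.round(tp.mean(0),4),len(tp))
w0,_=cloud("scene0")
for ww in(w0,w):
    m=(np.abs(ww[...,2]-.036)<.004)&(np.hypot(ww[...,0]-.393,ww[...,1]+.02)<.08);print('dish',np.round(ww[m].mean(0),4),m.sum())
```

```text
t 14.5 pos [ 0.476  -0.1808  0.2604] F [ 0.7  0.9 -1.1] gap 0.841
binframe(mm) [  25.6 -337.4  260.4] xt [-0.983  0.181 -0.002] yt [0.181 0.983 0.001] zt [ 0.002  0.001 -1.   ]
805 zmax 0.16462896886487902
tilt x,y deg [ 0.41367756 -0.19849367]
top [ 0.5986 -0.205   0.1631] 186
dish [ 0.3961 -0.0249  0.0374] 926
dish [ 0.3961 -0.0247  0.0374] 922
```

View pics/scene12.png

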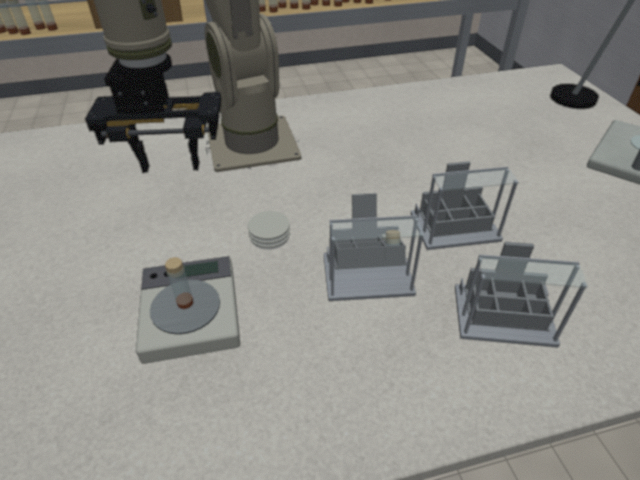

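The vial stands on the pan at (180,285), tilt under 1°, top at z≈0.163. The dishes at (268,229) are unmoved, the short vial is in the bin at (392,237), and the arm is clear.

Run:
```python
from h import *
f=lambda p:np.round([(p-H)@X*1e3,(p-H)@Y*1e3,p[2]*1e3],1)
snap("top","top12");w,im=cloud("top12")
# jar cap / short vial heights in bin
for v,u in((227,262),(246,259),(250,262),(236,264),(254,262)): print(u,v,f(w[v,u]),im[v,u])
cv2.imwrite("pics/c_top12.png",cv2.resize(im[180:300,220:500,::-1],None,fx=2.8,fy=2.8))
```

```text
262 227 [63.4 41.4 89.5] [84 87 87]
259 246 [30.2 45.2 52.2] [80 66 46]
262 250 [21.5 35.6 63.2] [56 42 33]
264 236 [45.5 33.  93.2] [81 81 73]
262 254 [12.6 33.  68.7] [101 102  96]
```

View pics/c_top12.png

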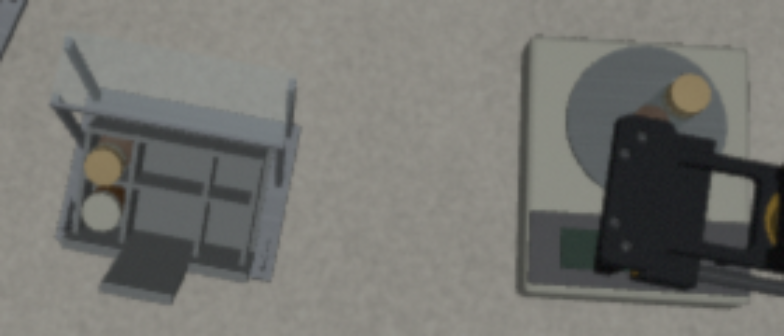

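The short vial (crop (103,167)) and the jar (crop (102,211)) are still in their pockets. The tall vial stands on the pan and nothing touches it.

```bash
python3 -c "
from workcell import job_done
print(job_done())"
```

```text
the job is handed in; nothing more can be done
None
```

The job is done and handed in at about 14.6 s; no verdict is reported back. The tall vial stands upright on the balance pan, released.

I pushed the bin forward to its stop from behind the tab, with the tilt measured at about 0.455 rad. I drew the tall vial out along its axis. The tool cannot tilt, so I stood the vial up by pivoting its foot edge on the pan, then released it and moved the arm clear.

**Last checks:**
- **Tall vial:** tilted less than 1°, top at z≈0.163 m and foot about 6 mm from the pan's centre.
- **Dishes:** moved 0.2 mm by the camera, within measurement noise.
- **Short vial and jar:** both seen still in their pockets in the final top picture.
- **Failed checks:** none. The contact force on the tool stayed small: 15 N was the largest reading, taken at the bin's stop, and I pushed about 3 mm further there without a reading.

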